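# Confirm a brush-core set on the sorting trays

### The job

Book in one finished set at the brush bench: with the fingertips, lightly tap down (so that it stays down) the round white stay-down button in front of the tray with the thickest wooden cores, then the one at the middle-sized cores, then the one at the slimmest. Leave the empty tray's button up, pick nothing up, and leave the trays and everything around them where they stand.

Things in the scene. Friction and masses are not known exactly. Their poses are not given: they have to be found in the camera images.
- tray_thick: Loose tray (0.7 to 1.2 kg) holding the thickest wooden cores (29 mm diameter, 88 mm long). 170 (x) x 85 mm (y); origin under its centre, z up. Its -x end, towards the robot, is a 24 mm high grey block with the button; the rest a 34 mm high wooden box; cores up to 60 mm above the table. Four like trays, in any order in a row, yaw within 10 degrees.
- top_thick (a point): Centre of the flat top of that tray's button: round white mushroom cap, 34 mm diameter, 60 mm from the tray's origin along its -x; about 51 mm above the table when up, 41 mm when fully down. Moves with the cap; axes as the tray's.
- button_thick (a joint): Travel of that button, m: 0 fully up, 0.010 fully down (then its rubber mount gives about 2 N per further mm, up to 8 mm), pressed straight down. No spring: it yields at about 2.5 N and stays where it is left. Starts between 0 and 0.002; it counts as tapped down beyond 0.005.
- tray_medium: Loose tray (0.7 to 1.2 kg) holding the middle-sized wooden cores (19 mm diameter, 66 mm long). 170 (x) x 85 mm (y); origin under its centre, z up. Its -x end, towards the robot, is a 24 mm high grey block with the button; the rest a 34 mm high wooden box; cores under 46 mm above the table. Four like trays, in any order in a row, yaw within 10 degrees.
- top_medium (a point): Centre of the flat top of that tray's button: round white mushroom cap, 34 mm diameter, 60 mm from the tray's origin along its -x; about 51 mm above the table when up, 41 mm when fully down. Moves with the cap; axes as the tray's.
- button_medium (a joint): Travel of that button, m: 0 fully up, 0.010 fully down (then its rubber mount gives about 2 N per further mm, up to 8 mm), pressed straight down. No spring: it yields at about 2.5 N and stays where it is left. Starts between 0 and 0.002; it counts as tapped down beyond 0.005.
- tray_slim: Loose tray (0.7 to 1.2 kg) holding the slimmest wooden cores (11 mm diameter, 50 mm long). 170 (x) x 85 mm (y); origin under its centre, z up. Its -x end, towards the robot, is a 24 mm high grey block with the button; the rest a 34 mm high wooden box; cores under 46 mm above the table. Four like trays, in any order in a row, yaw within 10 degrees.
- top_slim (a point): Centre of the flat top of that tray's button: round white mushroom cap, 34 mm diameter, 60 mm from the tray's origin along its -x; about 51 mm above the table when up, 41 mm when fully down. Moves with the cap; axes as the tray's.
- button_slim (a joint): Travel of that button, m: 0 fully up, 0.010 fully down (then its rubber mount gives about 2 N per further mm, up to 8 mm), pressed straight down. No spring: it yields at about 2.5 N and stays where it is left. Starts between 0 and 0.002; it counts as tapped down beyond 0.005.
- tray_empty: Loose tray (0.7 to 1.2 kg) holding nothing: the empty tray, whose button is to be left alone. 170 (x) x 85 mm (y); origin under its centre, z up. Its -x end, towards the robot, is a 24 mm high grey block with the button; the rest a 34 mm high wooden box. Four like trays, in any order in a row, yaw within 10 degrees.
- top_empty (a point): Centre of the flat top of that tray's button: round white mushroom cap, 34 mm diameter, 60 mm from the tray's origin along its -x; about 51 mm above the table when up, 41 mm when fully down. Moves with the cap; axes as the tray's.
- button_empty (a joint): Travel of that button, m: 0 fully up, 0.010 fully down (then its rubber mount gives about 2 N per further mm, up to 8 mm), pressed straight down. No spring: it yields at about 2.5 N and stays where it is left. Starts between 0 and 0.002; it counts as tapped down beyond 0.005.
- standing_core: loose wooden brush core standing on its butt, 25 mm diameter, 70 mm tall; a bystander. Origin at the centre of its underside.
- spool: loose white thread spool standing upright, 26 mm diameter, 38 mm tall; a bystander. Origin at the centre of its underside.
- glue_jar: loose small white jar, 25 mm diameter, 55 mm tall; a bystander. Origin at the centre of its underside.
- tin: loose open round green tin, 84 mm across, 45 mm tall; a bystander. Origin at the centre of its underside.
- tea_can: loose can, 60 mm diameter, 100 mm tall; a bystander. Origin at the centre of its underside.
- marker: loose orange marker pen lying flat along its own x, 120 mm long, 12 mm thick; a bystander. Origin at the centre of its underside.
- phone_stand: loose phone leaning on a white stand, base 90 x 75 mm, phone 140 mm wide, 100 mm tall overall; a bystander. Origin at the centre of its underside.

How it is judged:
By the outcome, as a careful person would: the job done as asked, in the order asked, and still so for the second after the job is handed in, with the robot touching nothing.
It also fails if it takes over 61 s, if anything falls off the work surface, if the arm or the gripper's body presses on something with over 40 N, if the wrist force passes 120 N, or if a joint passes its speed limit or range.

### The arm

A 6-joint arm with a two-finger parallel gripper is mounted at the origin on the work surface. World frame = base frame: x ahead of the robot, y to its left, z up, the work surface at z = 0. Lengths are in m, angles in rad, forces in N, time in s.
With the tool pointing down it reaches from about 0.3 to 0.775 m from the base axis. Payload 14.6 kg.
Tool frame: the origin (TCP) lies between the finger pads; the fingertips stand ctrl.tip_extent ahead of it and the grasp point (between the pads) lies 3 mm ahead of it (ctrl.tip_extent is the distance from the TCP to the fingertips, in m); z points along the fingers, y is the line along which they close (so a half turn about z gives the same grasp; the last joint's range is limited). The gripper opens to 94 mm and grips with 3 to 60 N. Pads are 16 mm wide; open, the fingers measure 119 mm over their backs; the gripper's body (75 mm by 177 mm) begins 78 mm behind the grasp point.
Start: joints at [1.104, 0.3, 1.521, -0, 1.321, -0.067], TCP at [0.214, 0.507, 0.203] pointing down, gripper open.
Joint ranges: [-3.03, 3.03], [-0.79, 2.21], [0.23, 2.52], [-1.04, 4.18], [0, 3.07], [-2.55, 2.55]. Speed limits (rad/s): [2.22, 2.22, 2.57, 3.14, 3.14, 3.14].

### API

Orientations are given as [roll, pitch, yaw] about the fixed x, y, z axes, in that order (R = Rz(yaw) Ry(pitch) Rx(roll)).
In Python, from station import ctrl, cams, monitor gives the robot as it stands (ctrl), with the cameras (cams) and the readings (monitor).
- The arm moves only by the shell command python3 shift.py [OPENING] [FORCE], which reads ROWS from standard input. ROWS is a JSON list of rows, 1 to 10 of them, each an object with the fields trans (a list: dx, dy, dz in shares of the most that a row can go, 1 being 50 mm), rot (a list: a rotation vector rx, ry, rz in parts of the range, where 1.0 means 120 degrees); a field left out counts as zero; each row shifts and turns the commanded pose from where the row before left it, along the tool's axes as they then stand; what a row does not reach is not made up. A row lasts 1/10 s, in which the tool goes at most 0.05 m and 0.15 rad, less where a joint would pass 70% of its speed; a pose out of reach is approached as far as the arm can. OPENING is the finger opening in m, set as the command begins (- or left out keeps the last). The fingers move at their own pace and stop on an object; FORCE is the grip in N (left out, the last holds). Time passes only in rows, so rows that do not move let the fingers close. It prints the time, the measured TCP pose, the force, the opening and the grip force at its end. Input that does not fit is refused with a message, and nothing moves.
- monitor.get_obs(): the state, without advancing time (a new reading comes with each control period).
- cams.camera(name): name is "scene" or "top" or "wrist"; returns a dict with "pixels" (400x640x3 uint8, blue, green, red), "fx", "fy", "cx", "cy" (pixels), "k1" (the pictures are not rectified: a ray, as slopes to the right and down, at radius r is drawn at 1 + k1 r^2 times it, then the intrinsics apply), "extrinsics" (4x4, takes a point from camera to world coordinates). Camera axes: x right, y up, looking along -z (the intrinsics and any distortion apply to the point x, -y, -z); pixel columns grow to the right and rows downward; lengths in m; the calibration is good to about 2 mm. A picture is of the moment at which its call begins. There is no depth.
- ctrl.hand_in(): hands the job in; it is judged then, once.
The state is a dict: "time_s": time; "qpos": joint angles; "joint_vel": joint speeds; "tau": joint torques, N m; "ee_pos": TCP position; "eef_rot": TCP orientation; "force": force on the tool from outside, world axes, zero at the start; "moment": the same for the moment, N m; "grip_width": finger opening in m; "grip_force": force on a finger pad.
Only numpy, scipy, OpenCV 4.12 (cv2) and the standard library are available. Lean on these libraries where they do the work, as an engineer would, in place of code of your own. Each camera call takes 0.05 s, during which the arm holds its last target. There are 200 camera calls.

## Working session

There is one attempt and no reset: what is moved stays moved. The work goes in short steps, Python scripts to look and compute and a shell command to move; the robot and the scene stay as the last step left them, time stands still between calls to the robot, and variables do not carry over. Pictures are saved under pics/ and viewed, at most 10 in all, crops included, and the job is handed in when it is done.

```bash
ls; mkdir -p pics; python3 - <<'E'
from station import ctrl, cams, monitor
import cv2
o=monitor.get_obs();print(o['time_s'],o['ee_pos'],o['eef_rot'],o['grip_width'],ctrl.tip_extent)
for n in('scene','top'):
    c=cams.camera(n);cv2.imwrite(f'pics/{n}0.png',c['pixels']);print(n,c['fx'],c['cx'],c['cy'],c['k1'],c['extrinsics'].round(3).tolist())
E
```

```text
pics
shift.py
station.py
0.0 [0.21395829 0.5063835  0.20226515] [-3.14041475e+00 -9.09323050e-05  2.74180043e+00] 0.09405902113062252 0.022
scene 466.67182362825594 315.99393201037685 201.74159336659594 -0.033729049650522536 [[-0.77, -0.363, 0.524, 1.196], [0.638, -0.446, 0.628, 0.75], [0.006, 0.818, 0.575, 0.706], [0.0, 0.0, 0.0, 1.0]]
top 369.01126765749405 323.15676875224307 199.60646376532233 -0.07148435021881105 [[0.057, 0.978, -0.199, 0.427], [-0.998, 0.056, -0.013, 0.059], [-0.002, 0.199, 0.98, 1.115], [0.0, 0.0, 0.0, 1.0]]
```

View pics/top0.png

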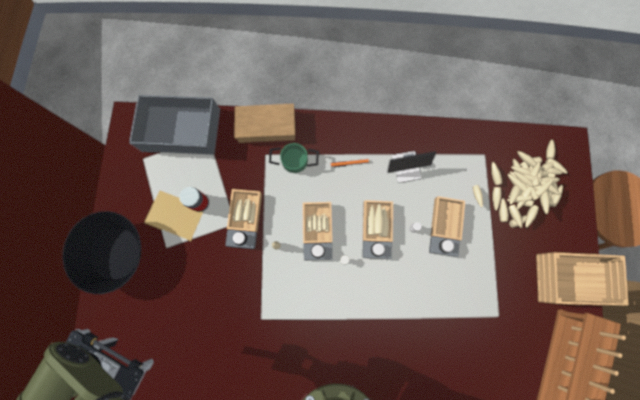

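View pics/scene0.png

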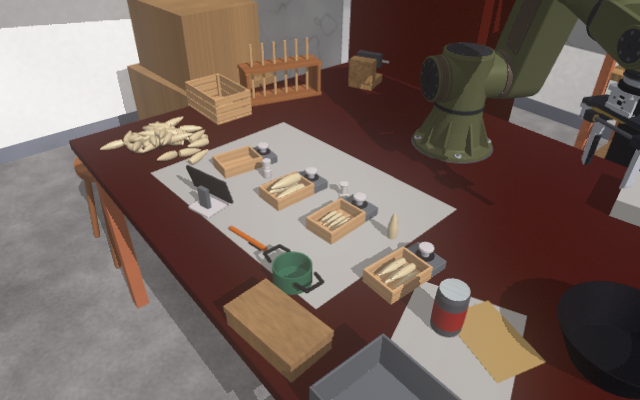

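Top view: button caps at about (239,238), (318,251), (378,250), (448,246). The cores look medium, slim, thick and empty, left to right. The standing core (275,245), spool (345,261) and glue jar (417,227) are close by. I'll zoom in to check.

```bash
python3 - <<'E'
import cv2,numpy as np
t=cv2.imread('pics/top0.png');s=cv2.imread('pics/scene0.png')
a=cv2.resize(t[180:270,220:470],(800,288),interpolation=cv2.INTER_CUBIC)
b=cv2.resize(s[135:305,205:450],(420,291),interpolation=cv2.INTER_CUBIC)
c=np.zeros((580,800,3),np.uint8);c[:288]=a;c[289:,:420]=b
cv2.imwrite('pics/zoom.png',c)
for n,im,P in(('top',t,[(239,238),(318,251),(378,250),(448,246)]),('scene',s,[(427,248),(360,199),(312,173),(264,147)])):
    for u,v in P: print(n,(u,v)); print(im[v-9:v+10,u-11:u+12].min(2)) if u in(318,360) else 0
E
```

```text
top (239, 238)
top (318, 251)
[[127 126 126 128 125 126 123 124 122 121 125 125 124 121 123 125 125 121
  120 119 128 123 120]
 [120 121 120 120 121 119 118 112 108 107 110 109 113 110 116 125 127 124
  120 121 126 130 124]
 [126 125 124 121 125 120 113 114 118 125 130 130 120 111 114 121 126 130
  124 127 128 129 126]
 [126 128 126 128 126 117 121 139 164 183 192 187 169 144 127 119 120 129
  129 127 133 127 130]
 [130 129 129 127 122 125 148 183 207 219 223 221 211 197 167 132 114 118
  123 124 127 127 129]
 [129 127 128 126 126 151 189 217 225 227 227 227 224 222 200 161 119 104
  107 110 114 119 123]
 [130 131 126 123 135 174 214 226 228 228 226 227 227 224 218 189 137 100
   97 103 108 106 113]
 [130 130 123 123 144 192 222 230 228 226 226 227 228 226 223 202 157 106
   94 100 103 103 105]
 [131 131 126 125 153 200 224 229 228 227 227 227 226 227 224 208 163 108
   91 101 105 103 104]
 [130 129 127 119 144 196 224 229 228 228 227 226 227 226 225 206 162 110
   92 100 105 102 105]
 [130 132 126 120 134 180 222 229 230 229 227 228 227 226 223 196 144 100
   97 104 102 105 103]
 [1
[... 2015 characters left out ...]
  60  59  59  74  97 116 134 145 153 153 129  84  61  61  67
  108 139 155 171 180]
 [128 114  81  61  63  62  74  98 121 136 147 156 159 125  74  61  61  61
   90 117 129 140 152]
 [108 119 113  88  68  63  65  88 118 137 148 157 141  98  64  61  62  61
   87 113 120 121 127]
 [ 94 103 113 119 111  89  69  69  81  93 102 101  88  70  63  62  61  67
   98 118 121 119 120]
 [ 90  90  92 101 114 119 111  88  67  66  68  65  62  62  62  61  62  82
  110 120 120 119 120]
 [ 88  88  89  90  97 103 113 119 104  76  63  63  63  63  61  72  88 107
  118 119 120 119 119]
 [ 90  87  89  90  90  91  98 107 119 120  97  70  77  81  98 112 114 118
  120 120 120 120 120]]
scene (312, 173)
scene (264, 147)
```

View pics/zoom.png

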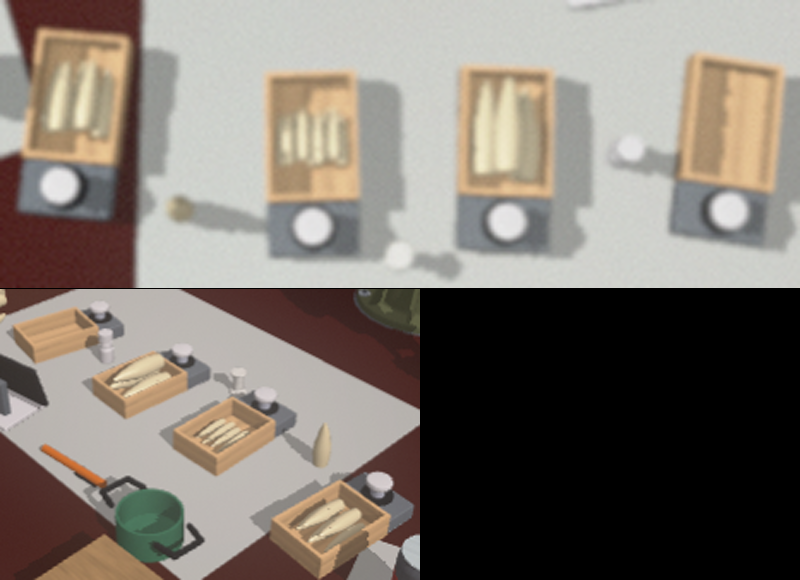

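Confirmed, left to right: medium, slim, thick, empty. Next I triangulate the caps and nearby bystanders.

```bash
cat > h.py <<'E'
import cv2,numpy as np
def ray(c,u,v):
    K=np.array([[c['fx'],0,c['cx']],[0,c['fy'],c['cy']],[0,0,1]])
    x,y=cv2.undistortPoints(np.array([[[u,v]]],float),K,np.array([c['k1'],0,0,0,0]))[0,0]
    E=np.array(c['extrinsics']);d=E[:3,:3]@[x,-y,-1];return E[:3,3],d/np.linalg.norm(d)
def plane(c,u,v,z):
    o,d=ray(c,u,v);return o+d*(z-o[2])/d[2]
def tri(r1,r2):
    (a,d),(b,e)=r1,r2
    t=np.linalg.lstsq(np.c_[d,-e],b-a,rcond=None)[0]
    p,q=a+d*t[0],b+e*t[1];return (p+q)/2,np.linalg.norm(p-q)
def blob(c,u,v,th,w=13):
    im=c['pixels'].min(2)[v-w:v+w+1,u-w:u+w+1]
    n,l,s,m=cv2.connectedComponentsWithStats((im>th).astype(np.uint8))
    i=l[w,w];return m[i]+[u-w,v-w],s[i]
E
python3 - <<'E'
from h import *
from station import ctrl, cams, monitor
t,s=cams.camera('top'),cams.camera('scene')
for n,a,b in(('medium',(239,238),(427,247)),('slim',(318,251),(360,197)),('thick',(378,250),(312,172)),('empty',(448,246),(264,146))):
    p,sp=blob(t,*a,185);q,sq=blob(s,*b,188)
    X,g=tri(ray(t,*p),ray(s,*q))
    print(n,X.round(4),'gap',round(g,4),'plane.05',plane(t,*p,.05).round(4),plane(s,*q,.05).round(4),sp[2:],sq[2:])
for n,u,v,z in(('core',275,245,.06),('spool',345,261,.038),('jar',417,227,.055),('can',190,198,.1)):print(n,plane(t,u,v,z).round(3))
E
```

```text
medium [0.5176 0.3135 0.0479] gap 0.0017 plane.05 [0.5168 0.3137 0.05  ] [0.5204 0.3143 0.05  ] [11 10 91] [ 14   9 101]
slim [0.494  0.0814 0.0485] gap 0.0011 plane.05 [0.4936 0.0818 0.05  ] [0.4959 0.0825 0.05  ] [11 11 91] [13  9 79]
thick [ 0.5085 -0.0936  0.0476] gap 0.0013 plane.05 [ 0.5079 -0.0928  0.05  ] [ 0.5114 -0.0911  0.05  ] [11 11 93] [12  7 62]
empty [ 0.5289 -0.2961  0.0477] gap 0.0021 plane.05 [ 0.5279 -0.2945  0.05  ] [ 0.5318 -0.2934  0.05  ] [10 10 87] [10  6 46]
core [0.501 0.203 0.06 ]
spool [0.468 0.    0.038]
jar [ 0.576 -0.203  0.055]
can [0.616 0.45  0.1  ]
```

The manual's scale: shifts go in shares of 50 mm and turns go in shares of 120 degrees. Converting my numbers, -0.036 m is -0.72, -0.031 m is -0.62.

```bash
echo '[{"trans": [-0.3, -0.3, 0]}, {"trans": [-0.6, -0.6, 0]}, {"trans": [-0.72, -0.62, 0]}, {"trans": [-0.72, -0.62, 0]}, {"trans": [-0.72, -0.62, 0]}, {"trans": [-0.72, -0.62, 0]}, {"trans": [-0.72, -0.62, 0]}, {"trans": [-0.72, -0.62, 0]}, {"trans": [-0.72, -0.62, 0]}, {"trans": [-0.72, -0.62, 0]}]' | python3 shift.py 0
echo '[{"trans": [-0.72, -0.62, 0]}, {"trans": [-0.72, -0.62, 0]}, {"trans": [-0.72, -0.62, 0]}, {"trans": [-0.72, -0.62, 0]}, {"trans": [-0.4, -0.3, 0]}, {}, {}]' | python3 shift.py
cat > go.py <<'E'
import sys,numpy as np
from station import ctrl, cams, monitor
from scipy.spatial.transform import Rotation as R
o=monitor.get_obs();r=R.from_euler('xyz',o['eef_rot'])
g=np.array([float(a) for a in sys.argv[1:4]]);tip=o['ee_pos']+r.apply([0,0,ctrl.tip_extent])
print('t',o['time_s'],'tip',tip.round(4),'rot',np.round(o['eef_rot'],4),'F',np.round(o['force'],2),'w',o['grip_width'],'shift',r.inv().apply(g-tip).round(4))
E
python3 go.py 0.509 -0.093 0.065
```

```text
time_s: 1.2
ee_pos: [0.4072, 0.1052, 0.203]
eef_rot: [3.141, 0.0, 2.742]
force: [0.4, 0.3, 0.1]
grip_width: 0.0175
grip_force: 0.0
time_s: 1.9
ee_pos: [0.5035, -0.0848, 0.2025]
eef_rot: [-3.142, -0.001, 2.741]
force: [-0.2, -0.7, 0.5]
grip_width: 0.0006
grip_force: 0.0
t 1.9 tip [ 0.5034 -0.0848  0.1805] rot [-3.1415e+00 -9.0000e-04  2.7409e+00] F [-0.19 -0.71  0.5 ] w 0.0005614165507207509 shift [-0.0084 -0.0054  0.1154]
```

Converted, 0.03 m is 0.6, 0.025 m is 0.5.

```bash
echo '[{"trans": [-0.084, -0.054, 0.2]}, {"trans": [-0.084, -0.054, 0.6]}, {"trans": [0, 0, 0.6]}, {"trans": [0, 0, 0.5]}, {"trans": [0, 0, 0.3]}, {"trans": [0, 0, 0.1]}, {}, {}]' | python3 shift.py
python3 go.py 0.509 -0.093 0.043
python3 - <<'E'
from station import ctrl, cams, monitor
import cv2,numpy as np
c=cams.camera('wrist')['pixels'];s=cams.camera('scene')['pixels']
cv2.imwrite('pics/w1.png',np.vstack([cv2.resize(c,(480,300)),cv2.resize(s[110:235,210:410],(480,300),interpolation=cv2.INTER_CUBIC)]))
E
```

```text
time_s: 2.7
ee_pos: [0.5097, -0.0928, 0.0886]
eef_rot: [3.141, 0.001, 2.742]
force: [0.2, -0.2, 0.3]
grip_width: 0.0003
grip_force: 0.0
t 2.7 tip [ 0.5098 -0.0928  0.0666] rot [3.1414e+00 1.2000e-03 2.7424e+00] F [ 0.21 -0.19  0.3 ] w 0.00029528987317820033 shift [ 0.0006 -0.0005  0.0236]
```

View pics/w1.png

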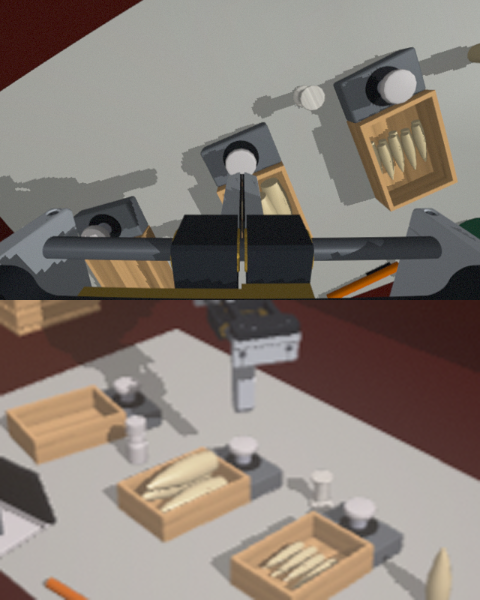

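The fingertips sit just above the thick tray's cap (wrist view about (240,160), scene view about (243,445)). I'll press down slowly.

Converted, 0.008 m is 0.16, 0.006 m is 0.12.

```bash
echo '[{"trans": [0, 0, 0.16]}, {"trans": [0, 0, 0.12]}, {"trans": [0, 0, 0.04]}, {"trans": [0, 0, 0.04]}, {"trans": [0, 0, 0.04]}, {"trans": [0, 0, 0.04]}, {"trans": [0, 0, 0.02]}, {}, {}]' | python3 shift.py
python3 go.py 0.509 -0.093 0.041
```

```text
time_s: 3.7
ee_pos: [0.5094, -0.093, 0.0649]
eef_rot: [-3.142, 0.0, 2.742]
force: [-0.2, -0.5, 0.7]
grip_width: 0.0003
grip_force: 0.0
t 3.7 tip [ 0.5094 -0.093   0.0429] rot [-3.1416  0.      2.7418] F [-0.25 -0.48  0.68] w 0.00031082522843943103 shift [ 0.0004 -0.0001  0.0019]
```

```bash
for i in 1; do echo '[{"trans": [0, 0, 0.02]}, {"trans": [0, 0, 0.02]}, {}]' | python3 shift.py; done; python3 go.py 0.509 -0.093 0.041
```

```text
time_s: 4.0
ee_pos: [0.5093, -0.093, 0.0627]
eef_rot: [-3.142, -0.0, 2.742]
force: [-1.1, 0.5, -0.5]
grip_width: 0.0005
grip_force: 0.0
t 4.0 tip [ 0.5093 -0.093   0.0407] rot [-3.1416e+00 -2.0000e-04  2.7418e+00] F [-1.12  0.51 -0.52] w 0.0004616777268018285 shift [ 0.0003 -0.0001 -0.0003]
```

Converted, 0.001 m is 0.02.

```bash
echo '[{"trans": [0, 0, 0.02]}, {}]' | python3 shift.py; python3 go.py 0.509 -0.093 0.041
```

```text
time_s: 4.2
ee_pos: [0.5093, -0.093, 0.0617]
eef_rot: [-3.142, -0.0, 2.742]
force: [-0.1, -0.6, -0.0]
grip_width: 0.0005
grip_force: 0.0
t 4.2 tip [ 0.5093 -0.093   0.0397] rot [-3.1416e+00 -2.0000e-04  2.7418e+00] F [-0.15 -0.59 -0.01] w 0.00047522564355131886 shift [ 0.0003 -0.0001 -0.0013]
```

```bash
python3 - <<'E'
from station import ctrl, cams, monitor
import cv2,numpy as np
c=cams.camera('wrist')['pixels'];s=cams.camera('scene')['pixels']
cv2.imwrite('pics/w2.png',np.vstack([cv2.resize(c[150:300,220:420],(480,300)),cv2.resize(s[135:205,270:382],(480,300),interpolation=cv2.INTER_CUBIC)]))
E
python3 go.py 0.509 -0.093 0.041
```

```text
t 4.3 tip [ 0.5094 -0.093   0.0398] rot [-3.1416 -0.      2.7418] F [-0.21 -0.53  0.81] w 0.00026804271606719764 shift [ 0.0003 -0.0001 -0.0012]
```

View pics/w2.png

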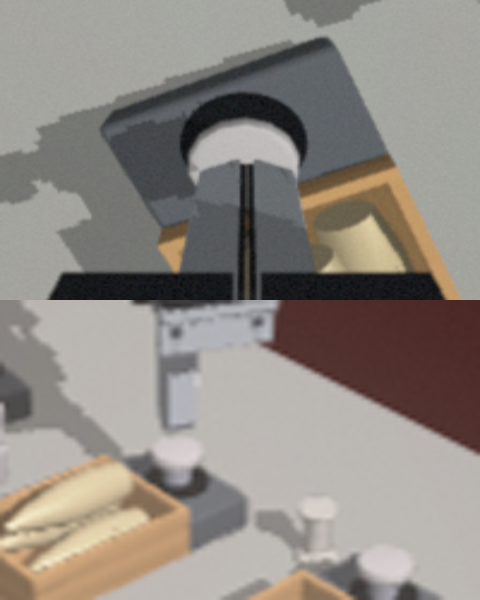

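Scene view: the fingertip ends at about (312,165), while the cap top sits at about (311,170). So there may still be a gap. I'll check by projecting the reported tip into both images.

```bash
cat >> h.py <<'E'
def proj(c,P):
    E=np.array(c['extrinsics']);p=E[:3,:3].T@(np.array(P)-E[:3,3])
    x,y=p[0]/-p[2],-p[1]/-p[2];k=1+c['k1']*(x*x+y*y)
    return round(c['fx']*x*k+c['cx'],1),round(c['fy']*y*k+c['cy'],1)
E
python3 - <<'E'
from h import *
from station import ctrl, cams, monitor
s,w=cams.camera('scene'),cams.camera('wrist')
for P in([.5094,-.093,.0398],[.5094,-.093,.05],[.5094,-.093,.06],[.5085,-.0936,.0476]):print(P,proj(s,P),proj(w,P))
q,sq=blob(s,311,171,188);print('cap scene',q,sq)
print('wrist cam',w['extrinsics'].round(3).tolist())
print(s['pixels'].min(2)[154:182,302:322])
E
```

```text
[0.5094, -0.093, 0.0398] (np.float64(311.4), np.float64(172.3)) (np.float64(321.8), np.float64(227.6))
[0.5094, -0.093, 0.05] (np.float64(311.4), np.float64(169.1)) (np.float64(321.8), np.float64(232.9))
[0.5094, -0.093, 0.06] (np.float64(311.4), np.float64(165.9)) (np.float64(321.8), np.float64(238.7))
[0.5085, -0.0936, 0.0476] (np.float64(311.5), np.float64(169.7)) (np.float64(320.5), np.float64(230.9))
cap scene [311.27419355 169.61290323] [ 8  9 12  7 62]
wrist cam [[0.389, -0.884, -0.26, 0.434], [0.921, 0.373, 0.11, -0.061], [-0.0, -0.283, 0.959, 0.245], [0.0, 0.0, 0.0, 1.0]]
[[179 179 179 179 156 120 112 151 179 179 179 179 179 194 196 178 178 179
  179 179]
 [179 179 179 179 157 121 112 150 179 180 180 179 179 184 185 179 179 179
  179 179]
 [179 180 179 179 156 121 113 151 179 179 179 179 179 179 181 179 178 179
  179 179]
 [180 179 179 179 156 121 113 151 179 180 179 178 179 181 181 178 179 179
  179 179]
 [179 179 179 179 156 121 114 152 179 179 180 179 179 181 181 179 179 179
  179 178]
 [179 179 179 179 157 121 112 151 180 179 180 180 179 180 181 179 179 180
  179 179]
 [
[... 1168 characters left out ...]
 181 180
  181 180]
 [ 94  93  86  72  72  92 124 146 159 170 167 162 139  92  86 122 164 181
  181 181]
 [108  87  72  60  58  69  97 123 145 157 158 154 118  61  62  73 123 156
  171 181]
 [124 100  68  60  60  69  97 125 142 154 158 155 117  62  62  62  86 120
  147 170]
 [118 116  88  67  62  65  88 121 142 154 158 139  93  62  62  62  84 112
  126 134]
 [ 96 108 118 110  85  62  69  86  98 105 102  87  69  62  62  62  95 118
  120 120]
 [ 88  93 102 112 118  98  68  65  67  69  65  62  63  62  61  80 109 120
  120 121]
 [ 86  87  91  93 106 116 110  88  67  61  61  62  66  76  97 113 117 121
  120 120]
 [ 85  86  85  87  91 101 112 119 110  98  95 103 110 113 118 121 120 121
  120 121]]
```

The cap hasn't moved. The real fingertip is at z≈0.06, about 2 cm higher than the reported tip extent implies. It is still centred laterally, so I'll go down by force and picture.

Converted, 0.004 m is 0.08, 0.002 m is 0.04.

```bash
echo '[{"trans": [0, 0, 0.08]}, {"trans": [0, 0, 0.08]}, {"trans": [0, 0, 0.04]}, {"trans": [0, 0, 0.02]}]' | python3 shift.py; echo '[{"trans": [0, 0, 0.02]}, {"trans": [0, 0, 0.02]}]' | python3 shift.py;echo '[{"trans": [0, 0, 0.02]}, {"trans": [0, 0, 0.02]}]' | python3 shift.py; python3 - <<'E'
from h import *
from station import ctrl, cams, monitor
s=cams.camera('scene')
print('cap scene',*blob(s,311,171,188)); print(ctrl.tip_extent,s['pixels'].min(2)[162:182,302:322])
E
```

```text
time_s: 4.8
ee_pos: [0.5092, -0.093, 0.0504]
eef_rot: [-3.141, -0.001, 2.742]
force: [-1.0, -0.1, -0.7]
grip_width: 0.0004
grip_force: 0.0
time_s: 5.0
ee_pos: [0.5094, -0.093, 0.0488]
eef_rot: [3.142, 0.0, 2.742]
force: [0.1, 0.5, 0.2]
grip_width: 0.0005
grip_force: 0.0
time_s: 5.2
ee_pos: [0.5094, -0.093, 0.0468]
eef_rot: [-3.142, 0.0, 2.742]
force: [-0.1, -0.5, 1.1]
grip_width: 0.0007
grip_force: 0.3
cap scene [312.37931034 171.20689655] [ 9 11 11  5 29]
0.022 [[179 179 179 180 157 120 113 150 179 179 179 179 179 181 181 179 179 179
  179 179]
 [179 179 179 179 157 121 113 151 178 179 180 179 179 181 181 180 179 179
  179 178]
 [178 179 179 179 158 122 114 151 179 179 180 180 179 180 181 179 179 179
  179 179]
 [180 179 179 178 162 129 113 152 180 179 180 179 180 181 182 179 179 179
  179 180]
 [179 180 180 179 163 132 114 152 179 179 179 180 180 181 182 179 179 179
  180 180]
 [179 179 179 179 167 136 113 152 179 181 180 180 179 179 180 178 179 180
  180 180]
 [179 179 179 173 159 134 113 152 180 173 167 161 154 169 183 181 179 180
  180 180]
 [179 180 173 179 170 139 119 129 135 
[... 367 characters left out ...]
 180 180
  180 181]
 [ 94  93  86  71  72  93 126 152 165 172 168 164 148 107  91 122 163 181
  180 180]
 [107  86  70  59  56  68  97 126 130 142 159 154 120  67  60  73 122 156
  171 181]
 [123 100  67  60  60  69  96 124 137 148 158 155 116  62  61  61  84 119
  147 169]
 [118 116  88  68  61  63  89 120 142 153 158 138  94  61  62  61  83 110
  124 134]
 [ 95 109 117 109  84  60  68  85  98 104 102  86  69  62  61  61  95 118
  119 119]
 [ 87  92 100 111 116  97  67  63  66  67  65  62  61  61  61  80 109 119
  120 119]
 [ 86  87  88  93 105 116 110  88  67  60  60  60  64  74  96 113 119 119
  120 120]
 [ 84  86  86  86  91 101 112 118 110  98  95 104 111 113 117 120 120 120
  120 120]]
```

Converted, 0.001 m is 0.02.

```bash
echo '[{"trans": [0, 0, 0.02]}, {"trans": [0, 0, 0.02]}]' | python3 shift.py; echo '[{"trans": [0, 0, 0.02]}, {"trans": [0, 0, 0.02]}]' | python3 shift.py;echo '[{"trans": [0, 0, 0.02]}, {"trans": [0, 0, 0.02]}]' | python3 shift.py; python3 - <<'E'
from h import *
from station import ctrl, cams, monitor
s=cams.camera('scene')
print('cap scene',*blob(s,311,172,188)); print(s['pixels'].min(2)[164:182,302:320])
E
```

```text
time_s: 5.45
ee_pos: [0.5094, -0.093, 0.0449]
eef_rot: [3.142, 0.0, 2.742]
force: [-0.2, -0.1, 2.0]
grip_width: 0.0006
grip_force: 1.2
time_s: 5.65
ee_pos: [0.5094, -0.093, 0.0429]
eef_rot: [3.142, 0.0, 2.742]
force: [-1.3, -1.2, 2.1]
grip_width: 0.0005
grip_force: 1.2
time_s: 5.85
ee_pos: [0.5094, -0.093, 0.0408]
eef_rot: [3.142, 0.0, 2.742]
force: [-0.6, 0.7, 2.8]
grip_width: 0.0009
grip_force: 1.2
cap scene [310.94721826 171.95435093] [  0   0  27  27 701]
[[179 179 179 178 157 121 112 151 179 179 180 179 179 181 182 178 179 179]
 [179 180 179 179 157 122 113 152 179 179 179 180 179 181 181 179 179 179]
 [179 179 179 179 157 120 114 152 179 180 178 179 179 181 181 179 179 180]
 [180 179 180 179 162 129 114 151 179 180 180 179 180 180 181 180 179 181]
 [179 179 179 179 164 132 113 152 180 179 180 179 179 180 179 180 179 180]
 [179 179 180 163 135 117 114 152 179 179 179 179 180 180 180 179 180 180]
 [179 165 136 128 138 127 115 151 179 174 161 155 155 169 184 183 180 181]
 [128 114 101 149 168 137 121 120 131 130 132 146 156 179 197 187 181 180]
 [ 96  93  96 149 188 190 170 156 177 188 190 195 196 202 203 189 180 181]
 [ 93  93  94 125 172 199 199 198 203 207 207 208 210 209 192 179 181 181]
 [ 94  93  87 105 142 167 184 197 205 207 210 210 205 196 160 131 163 180]
 [ 99  86  70  73 108 141 161 176 186 192 195 193 187 159 107  77 122 156]
 [122  97  63  57  70  91 123 146 159 170 165 152 128  92  68  63  84 120]
 [117 115  86  65  57  61  90 110 135 156 158 135  89  61  61  61  82 111]
 [ 95 109 117 110  82  60  68  79  94 104 103  87  68  62  60  60  94 118]
 [ 87  92 102 111 116  97  68  63  66  67  65  61  61  62  60  79 108 120]
 [ 85  87  89  94 106 115 110  88  66  60  60  59  65  75  97 113 117 120]
 [ 84  85  85  86  91 101 112 117 110  98  95 103 111 112 116 120 120 119]]
```

The cap is following at 2 to 3 N. I'll continue until it bottoms out.

Converted, 0.001 m is 0.02.

```bash
echo '[{"trans": [0, 0, 0.02]}, {"trans": [0, 0, 0.02]}]' | python3 shift.py; echo '[{"trans": [0, 0, 0.02]}, {}]' | python3 shift.py
```

```text
time_s: 6.1
ee_pos: [0.5094, -0.093, 0.0388]
eef_rot: [3.142, 0.0, 2.742]
force: [-0.0, 0.7, 2.7]
grip_width: -0.0001
grip_force: 1.2
time_s: 6.3
ee_pos: [0.5094, -0.093, 0.0377]
eef_rot: [-3.142, 0.0, 2.742]
force: [0.6, -0.0, 2.8]
grip_width: 0.0003
grip_force: 1.0
```

Converted, -0.04 m is -0.8, -0.03 m is -0.6.

```bash
echo '[{"trans": [0, 0, -0.04]}, {"trans": [0, 0, -0.2]}, {"trans": [0, 0, -0.6]}, {"trans": [0, 0, -0.8]}, {"trans": [0, 0, -0.6]}, {"trans": [0, 0, -0.2]}, {}]' | python3 shift.py; python3 - <<'E'
from h import *
from station import ctrl, cams, monitor
t,s=cams.camera('top'),cams.camera('scene')
for n,a,b in(('medium',(239,238),(427,247)),('slim',(318,251),(360,197)),('thick',(378,250),(312,175)),('empty',(448,246),(264,146))):
    q,sq=blob(s,*b,188); p,sp=blob(t,*a,185);print(n,q.round(2),sq[2:],p.round(2),sp[2:])
print('expect thick z .038',proj(s,[.5085,-.0936,.038]))
E
python3 go.py 0.494 0.0816 0.15
```

```text
time_s: 7.0
ee_pos: [0.5097, -0.0931, 0.1611]
eef_rot: [3.141, 0.002, 2.742]
force: [-0.8, 0.5, -0.1]
grip_width: 0.0004
grip_force: 0.0
medium [426.63 246.71] [ 14   9 101] [237.92 237.43] [11 10 96]
slim [360.04 195.65] [13  9 79] [317.09 250.17] [11 11 95]
thick [311.32 172.1 ] [11  7 59] [378.28 249.74] [ 27  27 712]
empty [263.03 144.97] [10  5 35] [447.64 245.37] [10 11 89]
expect thick z .038 (np.float64(311.5), np.float64(172.7))
t 7.1 tip [ 0.5088 -0.0929  0.1366] rot [-3.1413e+00 -1.7000e-03  2.7417e+00] F [-0.49 -0.45 -0.22] w 0.00044441060201107045 shift [ 0.0815  0.155  -0.0133]
```

Thick is down by about 8 mm (scene v 169.6 to 172.1). Next is medium.

Converted, 0.0425 m is 0.85, 0.032 m is 0.64.

```bash
echo '[{"trans": [0.1, 0.26, 0]}, {"trans": [0.26, 0.64, 0]}, {"trans": [0.34, 0.85, 0]}, {"trans": [0.34, 0.85, 0]}, {"trans": [0.34, 0.85, 0]}, {"trans": [0.34, 0.85, 0]}, {"trans": [0.34, 0.85, 0]}, {"trans": [0.34, 0.85, 0]}, {"trans": [0.34, 0.85, 0]}, {"trans": [0.24, 0.6, 0]}]' | python3 shift.py
echo '[{"trans": [0.02, 0.08, 0]}, {}, {}]' | python3 shift.py; python3 go.py 0.5176 0.3137 0.05
```

```text
time_s: 8.1
ee_pos: [0.5156, 0.3114, 0.1583]
eef_rot: [-3.14, -0.002, 2.743]
force: [0.5, -0.6, 0.3]
grip_width: 0.0
grip_force: 0.0
time_s: 8.4
ee_pos: [0.5174, 0.3116, 0.1591]
eef_rot: [-3.141, -0.001, 2.741]
force: [0.9, 0.8, -0.0]
grip_width: 0.0006
grip_force: 0.0
t 8.4 tip [0.5174 0.3116 0.1371] rot [-3.1405e+00 -7.0000e-04  2.7414e+00] F [ 0.93  0.84 -0.01] w 0.0005627173250729024 shift [0.0006 0.0021 0.0871]
```

Converted, 0.03 m is 0.6, 0.02 m is 0.4.

```bash
echo '[{"trans": [0.01, 0.04, 0.3]}, {"trans": [0, 0, 0.6]}, {"trans": [0, 0, 0.6]}, {"trans": [0, 0, 0.4]}, {"trans": [0, 0, 0.2]}, {"trans": [0, 0, 0.06]}, {"trans": [0, 0, 0.02]}, {}]' | python3 shift.py
python3 - <<'E'
from h import *
from station import ctrl, cams, monitor
c=cams.camera('wrist')['pixels'];s=cams.camera('scene')['pixels']
cv2.imwrite('pics/w3.png',np.vstack([cv2.resize(c,(480,300)),cv2.resize(s[210:280,370:482],(480,300),interpolation=cv2.INTER_CUBIC)]))
E
python3 go.py 0.5176 0.3137 0.02
```

```text
time_s: 9.2
ee_pos: [0.5185, 0.3143, 0.0517]
eef_rot: [3.14, 0.001, 2.742]
force: [1.1, 0.5, 0.4]
grip_width: 0.0005
grip_force: 0.0
t 9.3 tip [0.5185 0.3144 0.0298] rot [3.1405e+00 9.0000e-04 2.7418e+00] F [ 0.2   0.71 -0.47] w 0.0002800673551707672 shift [ 0.0005 -0.001   0.0098]
```

View pics/w3.png

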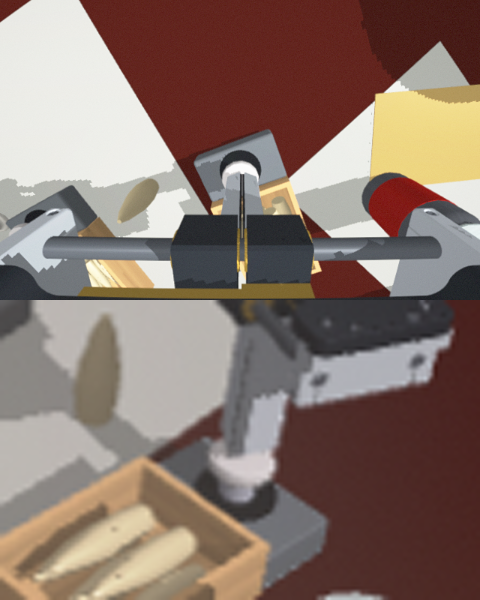

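The fingertips are on or just above the medium cap, centred (wrist view about (240,175)), and the can is clear of the gripper. Pressing now.

Converted, 0.002 m is 0.04, 0.001 m is 0.02.

```bash
echo '[{"trans": [0, 0, 0.04]}, {"trans": [0, 0, 0.04]}, {"trans": [0, 0, 0.02]}]' | python3 shift.py; echo '[{"trans": [0, 0, 0.02]}, {"trans": [0, 0, 0.02]}]' | python3 shift.py;echo '[{"trans": [0, 0, 0.02]}, {"trans": [0, 0, 0.02]}]' | python3 shift.py;echo '[{"trans": [0, 0, 0.02]}, {"trans": [0, 0, 0.02]}]' | python3 shift.py;
```

```text
time_s: 9.6
ee_pos: [0.5182, 0.3143, 0.046]
eef_rot: [3.141, 0.0, 2.742]
force: [-0.0, 0.3, 2.4]
grip_width: 0.0006
grip_force: 1.2
time_s: 9.8
ee_pos: [0.5182, 0.3143, 0.0439]
eef_rot: [3.141, 0.0, 2.742]
force: [0.5, 0.4, 3.3]
grip_width: 0.0003
grip_force: 1.2
time_s: 10.0
ee_pos: [0.5182, 0.3143, 0.0419]
eef_rot: [3.141, 0.0, 2.742]
force: [1.6, 0.7, 2.2]
grip_width: 0.0005
grip_force: 1.2
time_s: 10.2
ee_pos: [0.5182, 0.3143, 0.0398]
eef_rot: [3.141, 0.0, 2.742]
force: [0.9, 1.9, 2.0]
grip_width: 0.0007
grip_force: 1.2
```

Converted, 0.001 m is 0.02.

```bash
echo '[{"trans": [0, 0, 0.02]}, {"trans": [0, 0, 0.02]}, {}]' | python3 shift.py; echo '[{"trans": [0, 0, -0.04]}, {"trans": [0, 0, -0.2]}, {"trans": [0, 0, -0.6]}, {"trans": [0, 0, -0.8]}, {"trans": [0, 0, -0.6]}, {"trans": [0, 0, -0.2]}, {}]' | python3 shift.py; python3 - <<'E'
from h import *
from station import ctrl, cams, monitor
t,s=cams.camera('top'),cams.camera('scene')
for n,b in(('medium',(427,250)),('slim',(360,197)),('thick',(312,175)),('empty',(264,146))):
    q,sq=blob(s,*b,188);print(n,q.round(2),sq[2:])
E
python3 go.py 0.494 0.0816 0.1371
```

```text
time_s: 10.5
ee_pos: [0.518, 0.3142, 0.0377]
eef_rot: [-3.141, -0.0, 2.742]
force: [1.8, 1.1, 2.7]
grip_width: 0.0005
grip_force: 1.1
time_s: 11.2
ee_pos: [0.5183, 0.3144, 0.1612]
eef_rot: [3.14, 0.001, 2.742]
force: [0.6, 0.1, 0.1]
grip_width: 0.0005
grip_force: 0.0
medium [426.07 249.97] [ 14  10 103]
slim [360. 197.] [ 27  27 729]
thick [310.5  172.72] [10  6 40]
empty [262.83 144.37] [10  6 46]
t 11.3 tip [0.5175 0.3139 0.1365] rot [-3.1400e+00 -1.3000e-03  2.7418e+00] F [ 0.29 -0.44 -0.46] w 0.00012846490687693591 shift [-0.0688 -0.2231 -0.0004]
```

Medium is down (v 246.7 to 250.0). Slim next.

Converted, -0.042 m is -0.84, -0.036 m is -0.72.

```bash
echo '[{"trans": [-0.1, -0.3, 0]}, {"trans": [-0.22, -0.72, 0]}, {"trans": [-0.26, -0.84, 0]}, {"trans": [-0.26, -0.84, 0]}, {"trans": [-0.26, -0.84, 0]}, {"trans": [-0.2, -0.68, 0]}, {"trans": [-0.08, -0.24, 0]}, {}, {}]' | python3 shift.py; python3 go.py 0.494 0.0816 0.05
```

```text
time_s: 12.2
ee_pos: [0.4947, 0.0824, 0.1594]
eef_rot: [-3.141, -0.001, 2.742]
force: [0.1, 0.2, -0.0]
grip_width: 0.0004
grip_force: 0.0
t 12.2 tip [0.4947 0.0824 0.1374] rot [-3.1414e+00 -6.0000e-04  2.7416e+00] F [ 0.13  0.22 -0.04] w 0.0003594358117312998 shift [ 0.0003 -0.001   0.0874]
```

Converted, 0.03 m is 0.6, 0.02 m is 0.4.

```bash
echo '[{"trans": [0, -0.02, 0.3]}, {"trans": [0, 0, 0.6]}, {"trans": [0, 0, 0.6]}, {"trans": [0, 0, 0.4]}, {"trans": [0, 0, 0.2]}, {"trans": [0, 0, 0.06]}, {"trans": [0, 0, 0.02]}, {}]' | python3 shift.py
python3 - <<'E'
from h import *
from station import ctrl, cams, monitor
c=cams.camera('wrist')['pixels'];s=cams.camera('scene')['pixels']
cv2.imwrite('pics/w4.png',np.vstack([cv2.resize(c,(480,300)),cv2.resize(s[160:230,305:417],(480,300),interpolation=cv2.INTER_CUBIC)]))
E
```

```text
time_s: 13.0
ee_pos: [0.4949, 0.0813, 0.0516]
eef_rot: [3.141, 0.001, 2.742]
force: [0.1, 0.6, 0.9]
grip_width: 0.0004
grip_force: 0.0
```

View pics/w4.png

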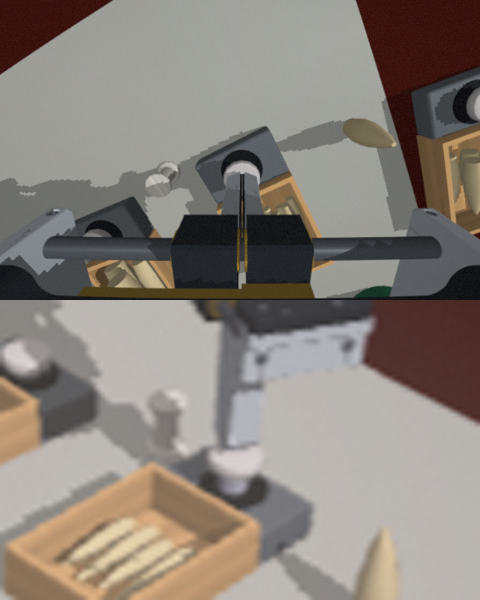

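The fingertips are just above the slim cap, centred (wrist view about (242,170)), and the spool is clear. Pressing now.

Converted, 0.002 m is 0.04, 0.001 m is 0.02.

```bash
echo '[{"trans": [0, 0, 0.04]}, {"trans": [0, 0, 0.04]}, {"trans": [0, 0, 0.02]}]' | python3 shift.py; echo '[{"trans": [0, 0, 0.02]}, {"trans": [0, 0, 0.02]}]' | python3 shift.py;echo '[{"trans": [0, 0, 0.02]}, {"trans": [0, 0, 0.02]}]' | python3 shift.py;echo '[{"trans": [0, 0, 0.02]}, {"trans": [0, 0, 0.02]}]' | python3 shift.py;echo '[{"trans": [0, 0, 0.02]}, {"trans": [0, 0, 0.02]}, {}]' | python3 shift.py
```

```text
time_s: 13.4
ee_pos: [0.4946, 0.081, 0.0459]
eef_rot: [3.141, 0.0, 2.742]
force: [0.4, -0.1, 3.0]
grip_width: 0.0006
grip_force: 1.2
time_s: 13.6
ee_pos: [0.4946, 0.081, 0.0439]
eef_rot: [3.141, 0.0, 2.742]
force: [-0.1, -1.1, 2.0]
grip_width: 0.0005
grip_force: 1.2
time_s: 13.8
ee_pos: [0.4946, 0.081, 0.0419]
eef_rot: [3.141, 0.0, 2.742]
force: [0.5, 0.5, 2.1]
grip_width: 0.0003
grip_force: 1.2
time_s: 14.0
ee_pos: [0.4946, 0.0811, 0.0399]
eef_rot: [3.141, 0.0, 2.742]
force: [1.9, -0.3, 1.8]
grip_width: 0.0003
grip_force: 1.2
time_s: 14.3
ee_pos: [0.4944, 0.081, 0.0377]
eef_rot: [-3.141, -0.0, 2.742]
force: [2.2, 0.4, 1.9]
grip_width: 0.0005
grip_force: 1.1
```

Converted, -0.04 m is -0.8, -0.03 m is -0.6.

```bash
echo '[{"trans": [0, 0, -0.04]}, {"trans": [0, 0, -0.2]}, {"trans": [0, 0, -0.6]}, {"trans": [0, 0, -0.8]}, {"trans": [0, 0, -0.8]}, {"trans": [0.4, 0, -0.6]}, {"trans": [0.6, 0, -0.2]}, {"trans": [0.4, 0, 0]}, {}, {}]' | python3 shift.py; python3 - <<'E'
from h import *
from station import ctrl, cams, monitor
s=cams.camera('scene')
for n,b,X in(('medium',(427,250),(.5176,.3135)),('slim',(360,199),(.494,.0814)),('thick',(312,174),(.5085,-.0936)),('empty',(264,146),(.5289,-.2961))):
    q,sq=blob(s,*b,190);print(n,q.round(2),sq[2:],'up',proj(s,[*X,.048]),'down',proj(s,[*X,.0385]))
cv2.imwrite('pics/end.png',cv2.resize(s['pixels'][130:305,200:480],(800,500),interpolation=cv2.INTER_CUBIC))
E
```

```text
time_s: 15.3
ee_pos: [0.43, 0.1083, 0.2004]
eef_rot: [3.141, 0.001, 2.742]
force: [0.1, 0.1, 0.2]
grip_width: 0.0004
grip_force: 0.0
medium [426.03 249.94] [14  9 98] up (np.float64(427.0), np.float64(246.7)) down (np.float64(426.4), np.float64(250.0))
slim [359.8  198.61] [12  8 70] up (np.float64(360.2), np.float64(195.8)) down (np.float64(360.0), np.float64(199.0))
thick [311.39 172.14] [11  7 57] up (np.float64(311.5), np.float64(169.5)) down (np.float64(311.5), np.float64(172.5))
empty [262.93 144.36] [10  6 44] up (np.float64(263.2), np.float64(144.3)) down (np.float64(263.3), np.float64(147.2))
```

View pics/end.png

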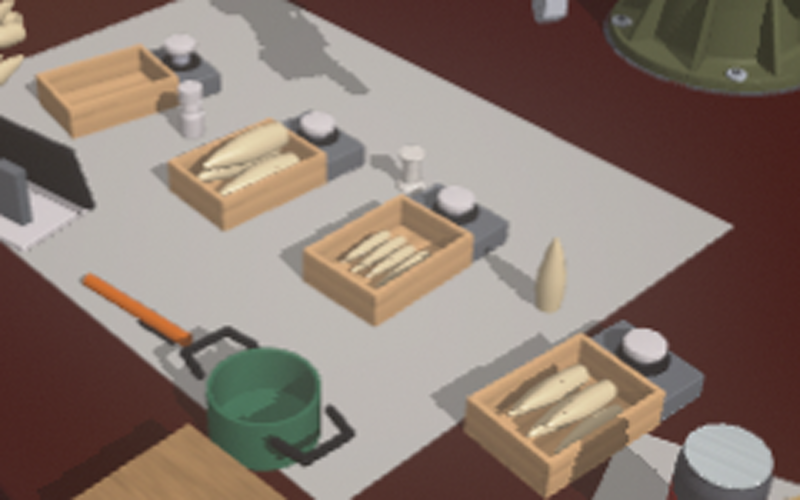

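The thick, medium and slim caps (about (318,127), (645,347) and (457,202)) are down. The empty tray's cap (180,48) is up, and nothing else has moved.

```bash
python3 -c "from station import ctrl, cams, monitor; print(ctrl.hand_in())"
```

```text
the job is handed in; nothing more can be done
None
```

I tapped down the thick, medium and slim buttons in that order, left the empty tray's button up, and handed the job in at about 15 s; the last picture showed all three caps down and nothing else visibly moved.

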